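Test the guard latch of a clay roller

ROBOT

A 6-joint arm with a two-finger parallel gripper is mounted at the origin on the work surface. World frame = base frame: x ahead of the robot, y to its left, z up, the work surface at z = 0. Lengths are in mm, angles in rad, forces in N, time in s.
With the tool pointing down it reaches from about 325 to 775 mm from the base axis. Payload 5.5 kg.
Tool frame: the origin (TCP) lies at the very end of the fingers, on their centre line; the grasp point (between the pads) lies 19 mm behind it (ctrl.grip_depth is the distance from the TCP to the grasp point, in mm); z points along the fingers, y is the line along which they close (so a half turn about z gives the same grasp; the last joint's range is limited). The gripper opens to 85 mm and grips with 20 to 120 N. Pads are 22 mm wide; open, the fingers measure 114 mm over their backs; the gripper's body (76 mm by 85 mm) begins 54 mm behind the grasp point. The pads swing forward as they close: fully open they stand 13 mm farther back than shut.
Start: joints at [-0.057, 0.091, 1.231, -0, 1.82, -0.057], TCP at [600.014, -0.003, 231.275] pointing down, gripper open.
Joint ranges: [-2.87, 2.87], [-0.86, 2.18], [0.17, 2.46], [-1.51, 4.65], [0.06, 2.69], [-2.65, 2.65]. Speed limits (rad/s): [2.57, 2.57, 3.01, 3.14, 3.14, 3.14].

INTERFACE

Orientations are given as a 3x3 rotation matrix whose columns are the frame's x, y, z axes.
In Python, from bench import ctrl gives the robot as it stands. Calls block until the motion is done:
- ctrl.reach(position, orientation): joint-space move of the TCP to a pose.
- ctrl.move_straight(position, frame=None, max_speed=150): straight line of the TCP; frame=None keeps the orientation; max_speed is the mean speed in mm/s.
- ctrl.movej(angles): joint-space move.
- ctrl.release() and ctrl.close_gripper(): open the fingers fully, or close them until they stop; the grip force is fixed at half the most.
- ctrl.sleep(seconds).
- ctrl.solve_ik(position, orientation): joint angles nearest the present ones, or None.
- ctrl.read_camera(name): name is "scene" or "side" or "wrist"; returns (picture, depth): 384x512x3 uint8, blue, green, red; 384x512 float32, mm along the optical axis (not along the pixel's ray), 0 where there is no reading.
- ctrl.get_calibration(name): a dict with "fx", "fy", "cx", "cy" (pixels), "R" (3x3) and "t" (3): a world point X has camera coordinates R X + t. Camera axes: x right, y down, z forward; pixel columns grow to the right and rows downward; lengths in mm; the calibration is good to about 2 mm. The wrist camera is an equidistant fisheye: a pixel r from the principal point sees the ray r / f radians off the axis. A picture is of the moment at which its call begins: read the wrist's pose just before it. get_calibration takes no time and is no camera call; for the wrist camera it gives the pose at the moment of the call.
A pose or a line that the arm cannot do raises ctrl.Unreachable and nothing moves.
- ctrl.hand_in(): hands the job in; it is judged then, once.
Readings, each from a call of its own:
- ctrl.read_t(): time.
- ctrl.read_joints(): joint angles.
- ctrl.read_joint_velocities(): joint speeds.
- ctrl.read_joint_torque(): joint torques, N m.
- ctrl.read_tool_pos(): TCP position.
- ctrl.read_eef_rot(): TCP orientation.
- ctrl.read_force(): force on the tool from outside, world axes, zero at the start.
- ctrl.read_ft_torque(): the same for the moment, N m.
- ctrl.read_gripper_width(): opening from 0.0 (shut) to 1.0 (fully open).
- ctrl.read_grasp_force(): force on a finger pad.
Only numpy, scipy, OpenCV 4.12 (cv2) and the standard library are available. Lean on these libraries where they do the work, as an engineer would, in place of code of your own. Each camera call takes 0.05 s, during which the arm holds its last target. There are 200 camera calls.

TASK

Check the spring latch on the clay roller's guard: press its steel thumb pad straight down, slowly building up to 14 N and never clearly more, and see whether it clicks down and stays down. Let go, then slide the marker on the wooden inspection board all the way to the ring end if the latch clicked, or all the way to the cross end if 14 N did not release it. Leave the dish, the beaker and the brush where they are.

Things in the scene. Friction and masses are not known exactly. Their poses are not given: they have to be found in the camera images.
- latch (a joint): Travel (m) of the latch's plunger, straight down: 0 = up (latched), 0.012 = down on a stop (clicked). It resists until its release force is reached, then snaps down and stays; let go before that, it springs back up. A good latch gives way at 6 to 10 N, a faulty one only above 20 N; they look alike.
- pad_top (a point): Centre of the top of the thumb pad on the plunger: ribbed bare steel, level, 40 x 40 mm, 138 mm above the machine's origin when up, 126 mm when clicked. Its grey square housing (64 x 64 mm) has its top 28 mm below that of the raised pad. The pad is sprung on the plunger: it yields 1 to 2 mm more while pressed, force rising steeply, and rises again when let go.
- machine: The bench clay roller, bolted down: grey bed 310 x 200 mm, two steel rollers under a dark wire guard. Origin under the latch pad at the underside of the bed, which stands on plywood packing 3 to 19 mm high; z up. Rollers and guard (top 101 mm above the origin) lie towards its own +x, 75 to 270 mm from the origin; side cheeks at y = -98 to 98 mm.
- board: The wooden inspection board, fixed flat on the bench, 240 x 90 mm, 18 mm thick. Origin at the centre of its underside, x along the groove towards the ring sign, z up. The board may be turned any way round. Dark wire signs are let into its ends: a ring (38 mm across) at +x and a cross (33 mm) at -x, 89 mm from the middle.
- marker (a joint): Position (m) of the marker along the groove from the board's middle: +0.045 = at the ring end stop, -0.045 = at the cross end stop. It starts near the middle and takes about 2 N to slide; it stays where it is left and cannot be lifted out.
- marker_top (a point): Centre of the top of the marker, an upright dark wooden block 24 mm long (along the groove), 22 mm across, top 54.5 mm above the bench, 36 mm above the board, square to the board. Can be pinched across the groove from above, or pushed from its end.
- ring_end (a point): Point on the board's top face under the marker's centre when the marker is fully at the ring end.
- cross_end (a point): Point on the board's top face under the marker's centre when the marker is fully at the cross end.
- dish: Loose shallow white dish, 72 mm across, 18 mm high; bystander. Origin under its centre.
- beaker: Loose grey clay beaker, 68 mm across, 85 mm high; bystander. Origin under its centre.
- brush: Loose brush, 180 mm long, lying on the bench; bystander. Origin under its middle.

How it is judged:
By the outcome, as a careful person would: the job done as asked, in the order asked, and still so for the second after the job is handed in, with the robot touching nothing.
It also fails if it takes over 51 s, if anything falls off the work surface, if the arm or the gripper's body presses on something with over 40 N, if the wrist force passes 120 N, or if a joint passes its speed limit or range.

## Working session

There is one attempt and no reset: what is moved stays moved. The work goes in short steps, each a Python script; the robot and the scene stay as the last script left them, time stands still between calls to the robot, and variables do not carry over. Pictures are saved under pics/ and viewed, at most 10 in all, crops included, and the job is handed in when it is done.

```bash
mkdir -p pics; ls
python3 - <<'E'
from bench import ctrl
import cv2,numpy as np
for n in ("scene","side"):
    p,d=ctrl.read_camera(n); cv2.imwrite(f"pics/{n}.png",p); np.savez(f"{n}.npz",p=p,d=d,**ctrl.get_calibration(n))
    cv2.imwrite(f"pics/{n}_b.png",cv2.resize(p,(800,600)))
    c=ctrl.get_calibration(n);print(n,c)
E
```

```text
pics
scene {'fx': 481.4413521873583, 'fy': 481.4413521873583, 'cx': 258.59670087465236, 'cy': 191.91265163820484, 'R': array([[ 0.79838662,  0.60214209,  0.00192296],
       [ 0.41502123, -0.54796164, -0.7262888 ],
       [-0.43627535,  0.58065733, -0.687387  ]]), 't': array([-390.63709017, -113.49345022, 1837.57150009])}
side {'fx': 399.2762861505884, 'fy': 399.2762861505884, 'cx': 255.96102089916988, 'cy': 189.15107359221622, 'R': array([[ 0.69185339, -0.72201786, -0.00539404],
       [-0.53415161, -0.50678071, -0.67665011],
       [ 0.48581986,  0.47102391, -0.73628496]]), 't': array([-354.09101454,  347.9077189 ,  940.30279312])}
```

View pics/scene_b.png

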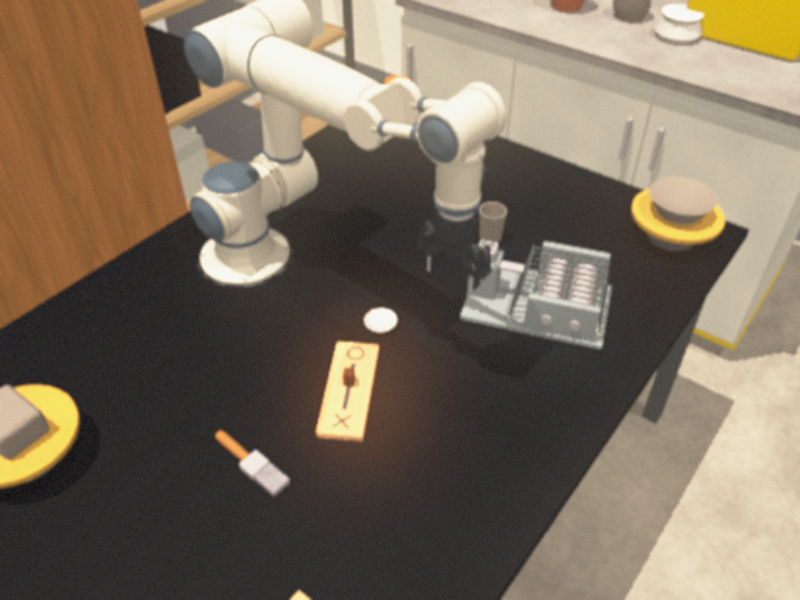

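View pics/side_b.png

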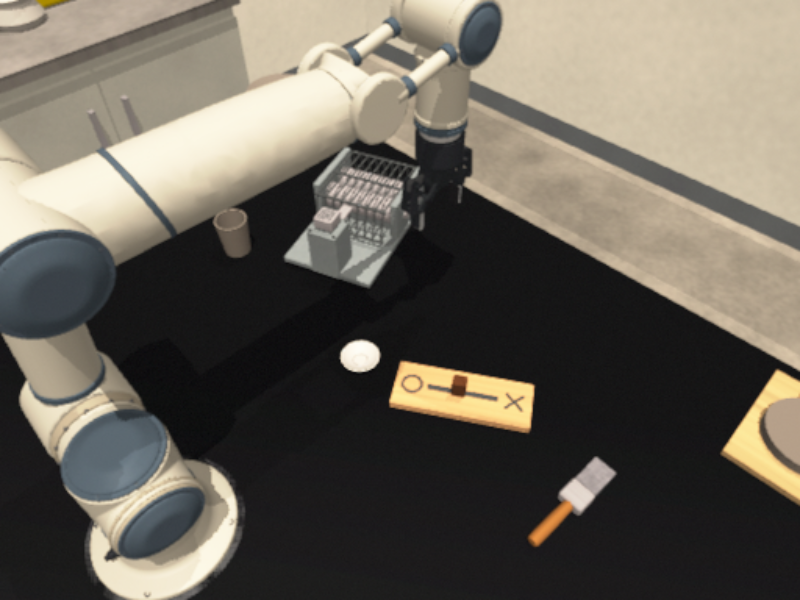

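Scene: the board is mid-bench, with the ring towards the dish, and the machine is beyond the gripper. Side view (800-px scale): pad at about (328,215), marker (459,385), ring (412,384), cross (514,402). I'll enlarge both areas.

```bash
cat > h.py <<'E'
import numpy as np,cv2
def load(n): return np.load(f"{n}.npz")
def at_z(c,u,v,z):
    r=c['R'].T@np.array([(u-c['cx'])/c['fx'],(v-c['cy'])/c['fy'],1]); o=-c['R'].T@c['t']
    return o+r*(z-o[2])/r[2]
def at_d(c,u,v,d):
    return c['R'].T@(np.array([(u-c['cx'])/c['fx'],(v-c['cy'])/c['fy'],1])*d-c['t'])
E
python3 - <<'E'
from h import *
s=load('side');p=s['p']
a=cv2.resize(p[125:185,180:270],None,fx=8,fy=8,interpolation=cv2.INTER_CUBIC)[:, :720]
b=cv2.resize(p[225:280,245:345],None,fx=7.2,fy=7.2,interpolation=cv2.INTER_CUBIC)
cv2.imwrite('pics/a.png',a);cv2.imwrite('pics/b.png',b)
d=s['d']
# pointcloud summary of region
for v in range(130,176,3):
    print(v,[tuple(np.round(at_d(s,u,v,d[v,u])).astype(int)) for u in range(201,225,4)])
E
```

```text
130 [(np.int64(660), np.int64(421), np.int64(-2)), (np.int64(620), np.int64(343), np.int64(64)), (np.int64(640), np.int64(346), np.int64(51)), (np.int64(613), np.int64(290), np.int64(98)), (np.int64(647), np.int64(312), np.int64(66)), (np.int64(624), np.int64(264), np.int64(106))]
133 [(np.int64(648), np.int64(406), np.int64(-1)), (np.int64(549), np.int64(249), np.int64(147)), (np.int64(640), np.int64(349), np.int64(36)), (np.int64(663), np.int64(356), np.int64(19)), (np.int64(606), np.int64(263), np.int64(105)), (np.int64(614), np.int64(253), np.int64(106))]
136 [(np.int64(636), np.int64(392), np.int64(0)), (np.int64(538), np.int64(237), np.int64(149)), (np.int64(546), np.int64(228), np.int64(149)), (np.int64(558), np.int64(223), np.int64(145)), (np.int64(596), np.int64(251), np.int64(106)), (np.int64(606), np.int64(244), np.int64(103))]
139 [(np.int64(520), np.int64(234), np.int64(150)), (np.int64(530), np.int64(227), np.int64(148)), (np.int64(536), np.int64(216), np.int64(150)), (np.int64(544), np.int64(208), np.int64(150)), (np.int64(565), np.int64(214), np.int64(134)), (np.int64
[... 2736 characters left out ...]
, (np.int64(518), np.int64(191), np.int64(55)), (np.int64(534), np.int64(191), np.int64(43)), (np.int64(555), np.int64(197), np.int64(24))]
172 [(np.int64(503), np.int64(235), np.int64(22)), (np.int64(510), np.int64(224), np.int64(25)), (np.int64(513), np.int64(206), np.int64(35)), (np.int64(519), np.int64(194), np.int64(39)), (np.int64(533), np.int64(191), np.int64(31)), (np.int64(547), np.int64(188), np.int64(23))]
175 [(np.int64(504), np.int64(240), np.int64(4)), (np.int64(516), np.int64(235), np.int64(-1)), (np.int64(514), np.int64(210), np.int64(17)), (np.int64(521), np.int64(198), np.int64(22)), (np.int64(528), np.int64(187), np.int64(24)), (np.int64(537), np.int64(178), np.int64(23))]
```

View pics/a.png

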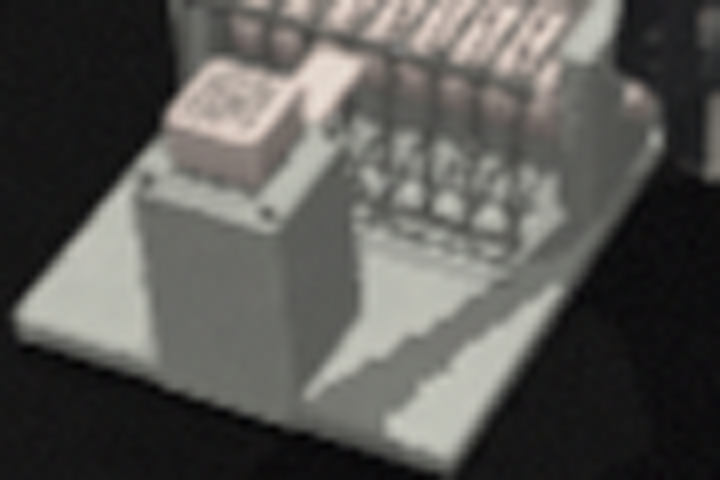

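View pics/b.png

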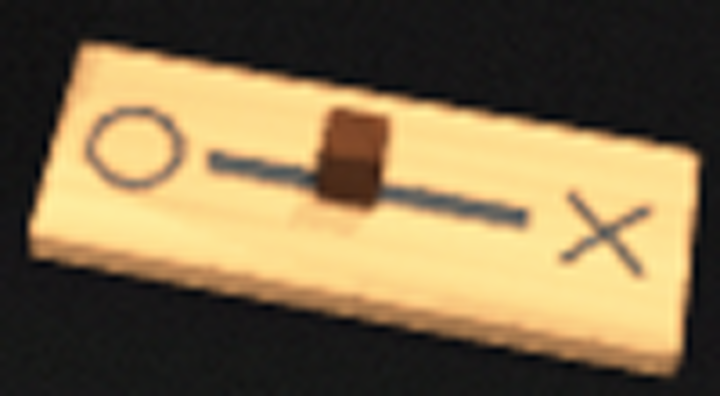

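Crop a: pad top corners at about (165,118), (210,58), (305,85), (265,148). Crop b: ring centre (135,147), cross (605,233), and marker top corners (333,107), (390,117), (383,163), (320,153).

Run:
```python
from h import *
np.set_printoptions(precision=1,suppress=True)
s=load('side')
off=lambda x:(x+.5)
def A(u,v,z): return at_z(s,180+(u+.5)/8-.5,125+(v+.5)/8-.5,z)
def B(u,v,z): return at_z(s,245+(u+.5)/7.2-.5,225+(v+.5)/7.2-.5,z)
P=np.array([A(u,v,150) for u,v in [(165,118),(210,58),(305,85),(265,148)]])
print(P,P.mean(0),[np.linalg.norm(P[i]-P[i-1]) for i in range(4)])
bed=np.array([A(u,v,22) for u,v in [(15,320),(450,462),(660,140)]]);print('bed',bed, np.linalg.norm(bed[0]-bed[1]), np.linalg.norm(bed[1]-bed[2]))
r,c=B(135,147,18),B(605,233,18);print(r,c,np.linalg.norm(r-c),(r+c)/2)
M=np.array([B(u,v,54.5) for u,v in [(333,107),(390,117),(383,163),(320,153)]]);print(M,M.mean(0))
```

```text
[[517.2 234.6 150. ]
 [552.  248.8 150. ]
 [566.1 210.7 150. ]
 [531.4 194.8 150. ]] [541.7 222.2 150. ] [np.float64(42.26567190383676), np.float64(37.567621884032135), np.float64(40.56776033860177), np.float64(38.09449296825646)]
bed [[481.7 307.8  22. ]
 [548.  121.7  22. ]
 [744.1 193.2  22. ]] 197.56456032075872 208.70566959239153
[437.1 -99.6  18. ] [ 529.1 -252.    18. ] 178.00598428403225 [ 483.1 -175.8   18. ]
[[ 481.7 -157.4   54.5]
 [ 492.7 -175.5   54.5]
 [ 475.4 -186.6   54.5]
 [ 462.9 -167.2   54.5]] [ 478.2 -171.7   54.5]
```

The sizes all match (pad about 40 mm square, signs 178 mm apart), so I'll approach above the pad with the fingers shut.

Run:
```python
from bench import ctrl
from h import *
np.set_printoptions(precision=2,suppress=True)
print(ctrl.read_eef_rot())
a=np.deg2rad(20); x=np.array([np.cos(a),np.sin(a),0]);z=np.array([0,0,-1.])
best=None
for k in range(4):
    t=a+k*np.pi/2; x=np.array([np.cos(t),np.sin(t),0]); R=np.c_[x,np.cross(z,x),z]
    q=ctrl.solve_ik([541.7,222.2,180],R)
    if q is not None:
        c=abs(np.array(q)-ctrl.read_joints()).max(); print(k,np.array(q),c)
        if best is None or c<best[0]: best=(c,R)
R=best[1]; np.save('R.npy',R)
ctrl.close_gripper()
ctrl.reach([541.7,222.2,215],R); 
cal=ctrl.get_calibration("wrist");p,d=ctrl.read_camera("wrist")
cv2.imwrite('pics/w.png',p);np.savez('wrist.npz',p=p,d=d,**cal)
print(ctrl.read_t(),ctrl.read_force(),ctrl.read_tool_pos())
```

```text
[[ 0.  1. -0.]
 [ 1. -0.  0.]
 [ 0. -0. -1.]]
0 [ 0.33  0.05  1.37 -0.    1.73  1.55] 1.60957210504513
1 [ 0.33  0.05  1.37 -0.    1.73 -0.02] 0.3878900602661148
2 [ 0.33  0.05  1.37 -0.    1.73 -1.59] 1.5320205485446632
1.8333 [-0.97 -0.68 -0.97] [542.37 220.86 215.17]
```

View pics/w.png

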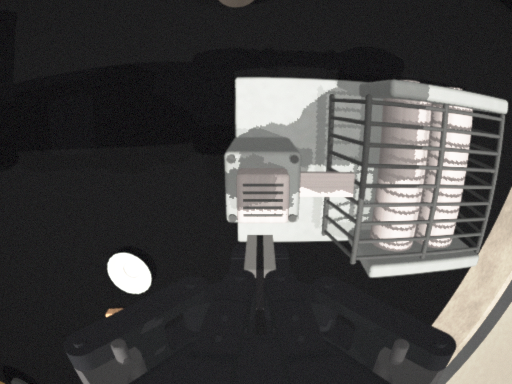

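The wrist view shows the pad just ahead of the shut fingers, with the pad's top face at about cols 238–288, rows 182–220 (its side face is rows 168–182). The housing screws are at (231,158), (294,158), (233,217) and (292,217).

Run:
```python
from h import *
np.set_printoptions(precision=1,suppress=True)
w=load('wrist');d=w['d'];print(w['fx'],w['cx'],w['cy'],w['R'][2])
v,u=np.mgrid[:384,:512]
dx,dy=(u-w['cx'])/w['fx'],(v-w['cy'])/w['fy'];r=np.hypot(dx,dy)+1e-9
k=np.tan(r)/r
C=np.dstack([dx*k*d,dy*k*d,d]);X=(C-w['t'])@w['R']
for vv in range(148,230,6): print(vv,X[vv,263],X[vv,290], X[vv,230])
reg=X[160:225,230:300].reshape(-1,3)
z=reg[:,2]; top=reg[(z>140)&(z<160)]
print(len(top),top.mean(0),np.median(top[:,2]),cv2.minAreaRect(top[:,:2].astype(np.float32)))
h=X[145:228,220:305].reshape(-1,3);h=h[(h[:,2]>112)&(h[:,2]<130)];print('housing',cv2.minAreaRect(h[:,:2].astype(np.float32)),np.median(h[:,2]))
```

```text
297.3186396354542 259.5121464915571 192.52770293073218 [ 0.1 -0.3 -1. ]
148 [532.3 257.7 104.3] [554.9 265.2  99.4] [505.2 247.2  99.4]
154 [533.  255.1 118.5] [554.  262.6 117.2] [507.6 246.1 119. ]
160 [534.7 250.4 118.8] [555.5 258.1 119.1] [509.2 241.6 120.3]
166 [536.5 245.6 118.4] [557.5 253.3 118.3] [510.8 236.3 118. ]
172 [536.1 245.9 140.5] [559.4 248.5 118.1] [512.4 231.8 119.3]
178 [537.  243.2 147.6] [561.2 243.8 118.6] [514.  226.8 119. ]
184 [538.5 239.2 148.4] [562.9 239.2 119.7] [515.7 222.2 120.1]
190 [540.2 234.3 146.7] [564.9 234.2 119.5] [517.3 216.8 118.8]
196 [541.8 230.1 147.2] [566.7 229.4 120. ] [519.  211.6 118.5]
202 [543.4 225.6 147.3] [569.2 223.8 117.8] [520.7 206.2 118. ]
208 [545.  221.4 148. ] [571.  219.  118.9] [522.3 201.9 120.4]
214 [546.6 216.8 148.2] [573.  214.  119.5] [524.1 196.1 119. ]
220 [548.5 211.9 147.4] [574.9 209.  120.2] [525.7 191.8 121.5]
226 [570.9 155.   23.3] [602.5 166.   22.7] [533.8 130.3   0.2]
2657 [541.8 229.  146.9] 147.01614287682784 ((542.3486938476562, 227.7270050048828), (40.10881423950195, 39.3375244140625), 20.122385025024414)
housing ((542.4176635742188, 227.59454345703125), (64.49661254882812, 63.87921905517578), 19.782100677490234) 118.62750162098946
```

Wrist depth gives the pad at (542.4, 227.6), top about 147, with a 40 mm rectangle at 20°, as expected. Blending in the side estimate, I'll use (542.5, 226.5) and press in small force-checked steps.

```bash
cat > press.py <<'E'
from bench import ctrl
from h import *
R=np.load('R.npy'); X=[542.5,226.5]
ctrl.move_straight([*X,154],R,100); ctrl.sleep(.5)
F0=np.mean([ctrl.read_force() for _ in range(5)],0)[2]; print('tare',F0,ctrl.read_t(),ctrl.read_tool_pos())
def F(): return np.mean([ctrl.read_force() for _ in range(3)],0)[2]-F0
z=154.; peak=0; res=None
while z>138:
    f=F() if z<154 else 0
    step=.5 if f<.7 else .2 if f<6 else .1 if f<11 else .05
    z-=step; ctrl.move_straight([*X,z],R,10); ctrl.sleep(.12)
    f=F(); peak=max(peak,f)
    if f>.5 or peak>1: print(round(z,2),round(f,2),round(ctrl.read_t(),2),np.round(ctrl.read_tool_pos()[2],2))
    if peak>3 and f<.5*peak: res='CLICK';break
    if f>=13.7: res='NO CLICK';break
    if ctrl.read_t()>25: res='TIME';break
if res=='NO CLICK':
    ctrl.sleep(.7); print('hold',F())
print(res,peak,ctrl.read_t(),ctrl.read_tool_pos())
E
python3 press.py
```

```text
tare -0.13336827160196288 3.0917 [542.52425354 226.52457814 154.12856423]
151.0 1.1 5.29 151.01
150.8 0.19 5.66 150.79
150.3 1.31 6.03 150.3
150.1 0.37 6.39 150.1
149.6 0.43 6.76 149.6
149.1 0.38 7.12 149.09
148.6 -0.34 7.49 148.59
148.1 0.39 7.86 148.11
147.6 0.64 8.22 147.6
147.1 0.82 8.59 147.09
146.9 0.54 8.96 147.0
146.4 4.42 9.32 146.87
146.2 5.9 9.69 146.76
146.0 5.98 10.06 146.69
145.8 6.96 10.43 146.63
145.7 7.48 10.79 146.63
145.6 6.68 11.16 146.59
145.5 7.63 11.53 146.54
145.4 7.86 11.89 146.52
145.3 7.62 12.26 146.48
145.2 7.45 12.62 146.47
145.1 8.37 12.99 146.43
145.0 8.51 13.36 146.4
144.9 9.26 13.72 146.4
144.8 8.45 14.09 146.34
144.7 9.6 14.46 146.32
144.6 9.14 14.82 146.27
144.5 9.97 15.19 146.25
144.4 10.23 15.56 146.23
144.3 10.94 15.93 146.2
144.2 10.51 16.29 146.16
144.1 10.87 16.66 146.15
144.0 12.14 17.02 146.12
143.95 12.63 17.39 146.12
143.9 11.68 17.76 146.11
143.85 10.95 18.12 146.04
143.75 11.74 18.49 146.03
143.7 12.02 18.86 146.06
143.65 12.7 19.23 145.99
143.6 11.95 19.59 145.96
143.55 11.76 19.96 145.99
143.5 12.77 20.32 145.97
143.45 13.0 20.69 145.9
143.4 12.56 21.06 145.93
143.35 12.99 21.43 145.92
143.3 13.27 21.79 145.93
143.25 12.6 22.16 145.89
143.2 12.77 22.52 145.89
143.15 13.36 22.89 145.86
143.1 13.19 23.26 145.87
143.05 13.03 23.62 145.84
143.0 14.05 23.99 145.82
hold 13.79080191495048
NO CLICK 14.054632831679582 24.6917 [542.6325284  226.54211217 145.80244017]
```

At about 13.5 N, averaging the noise, it's still up. I'll average longer, top up to 14 N, hold, and let go.

Run:
```python
from bench import ctrl
from h import *
R=np.load('R.npy'); X=[542.5,226.5]; z=143.0; F0=-.13
def F(n=15):
    a=[]
    for _ in range(n): a.append(ctrl.read_force()[2]-F0); ctrl.sleep(.02)
    return np.mean(a)
for _ in range(3):
    f=F(); print(z,f,ctrl.read_t(),ctrl.read_tool_pos()[2])
    if f>13.75: break
    z-=min((13.95-f)/3,.2); ctrl.move_straight([*X,z],R,10); ctrl.sleep(.1)
print('end',F(),ctrl.read_tool_pos()[2])
ctrl.move_straight([*X,150],R,30); ctrl.move_straight([*X,215],R,150); ctrl.sleep(.2)
print('free',F(5),ctrl.read_t())
cal=ctrl.get_calibration("wrist");p,d=ctrl.read_camera("wrist");w=cal
v,u=np.mgrid[:384,:512]
dx,dy=(u-w['cx'])/w['fx'],(v-w['cy'])/w['fy'];r=np.hypot(dx,dy)+1e-9;k=np.tan(r)/r
P=(np.dstack([dx*k*d,dy*k*d,d])-w['t'])@w['R']
m=np.hypot(P[...,0]-542.4,P[...,1]-227.6)<15
print('pad z',np.median(P[m][:,2]),m.sum(),ctrl.read_t())
```

```text
143.0 13.513757777458368 24.9417 145.824061455133
142.85458592581946 14.008871573654382 25.5417 145.77886644664008
end 14.06328753101533 145.7659348598946
free 0.444822498396327 27.05
pad z 260.6577542640372 7239 27.1
```

The pad stayed up at about 14.0 N: the tool moved only about 1 mm and the force held, so the latch is faulty. (The pad z median there was polluted by gripper pixels; the force and travel settle it.) Next I'll push the marker to the cross from its ring side, stopping on force.

Run:
```python
from bench import ctrl
from h import *
mid=np.array([483.1,-175.8]);u=np.array([92.,-152.4]);u/=np.linalg.norm(u)
z=np.array([0,0,-1.]);best=None
for sg in (1,-1):
    x=np.r_[u*sg,0]; R=np.c_[x,np.cross(z,x),z]; q=ctrl.solve_ik([*(mid-48*u),100],R)
    if q is not None:
        c=abs(np.array(q)-ctrl.read_joints()).max(); print(sg,np.round(q,2),c)
        if best is None or c<best[0]: best=(c,R)
R=best[1];np.save('R2.npy',R)
P=lambda s,h:[*(mid+s*u),h]
ctrl.reach(P(-48,120),R); ctrl.move_straight(P(-48,32),R,100); ctrl.sleep(.25)
F0=np.mean([ctrl.read_force() for _ in range(5)],0);print('tare',F0,ctrl.read_t(),ctrl.read_tool_pos())
def push(s,v):
    ctrl.move_straight(P(s,32),R,v); ctrl.sleep(.05)
    f=(np.mean([ctrl.read_force() for _ in range(3)],0)-F0); return -f[:2]@u, f
for s in [-38,-30,-24,-18,-12,-6,0,6,11,14,16,18,20,22,24,26,28,30,32,34]:
    fu,f=push(s,40); print(s,round(fu,1),np.round(f,1),round((ctrl.read_tool_pos()[:2]-mid)@u,1),round(ctrl.read_t(),2))
    if fu>9 or ctrl.read_t()>42: break
```

```text
1 [-0.36 -0.23  1.77 -0.    1.6   2.24] 2.2527928345534063
-1 [-0.36 -0.23  1.77 -0.    1.6  -0.9 ] 0.8887998190363874
tare [-0.30042721  0.17011531 -0.24679614] 29.8083 [ 458.6319317  -134.86221284   32.61949624]
-38 -0.2 [ 0.3 -0.1 -0.3] -37.9 30.26
-30 -0.2 [0.9 0.3 0.2] -29.9 30.66
-24 -0.8 [-0.1 -1.   0.1] -23.7 31.01
-18 0.1 [-0.7 -0.3  0. ] -17.7 31.36
-12 0.0 [-0.1 -0.   0. ] -11.7 31.71
-6 -0.9 [ 1.  -0.5  0.2] -5.7 32.06
0 -0.7 [ 0.7 -0.4 -0. ] 0.3 32.41
6 -0.3 [-0.5 -0.7  0.5] 6.3 32.76
11 0.1 [ 0.3  0.3 -0.2] 11.3 33.08
14 -1.0 [ 0.3 -1.   0.2] 14.2 33.38
16 0.9 [-0.6  0.7 -0.2] 16.1 33.68
18 0.3 [-0.6  0.   1.4] 18.1 33.98
20 -0.2 [ 0.3 -0.1  0.9] 20.1 34.28
22 2.4 [-1.2  2.1  1.4] 21.9 34.58
24 10.2 [-5.9  8.4  6.4] 22.0 34.88
```

Firm stop at s = 22, exactly where the end stop was predicted. I'll back off, lift, and check.

Run:
```python
from bench import ctrl
from h import *
mid=np.array([483.1,-175.8]);u=np.array([92.,-152.4]);u/=np.linalg.norm(u)
R=np.load('R2.npy')
P=lambda s,h:[*(mid+s*u),h]
ctrl.move_straight(P(10,32),R,40); ctrl.move_straight(P(10,130),R,120); ctrl.reach(P(-150,180),R); ctrl.sleep(.3)
p,d=ctrl.read_camera("side")
print(ctrl.read_t(),ctrl.read_tool_pos(),ctrl.read_force())
a=cv2.resize(p[225:280,245:345],None,fx=7.2,fy=7.2,interpolation=cv2.INTER_CUBIC)
b=cv2.resize(p,(720,540))[100:290]
cv2.imwrite('pics/end.png',np.vstack([a,b]))
```

```text
37.4083 [405.69914469 -47.95275047 179.40925835] [-0.58200915  0.40763571  0.87351738]
```

View pics/end.png

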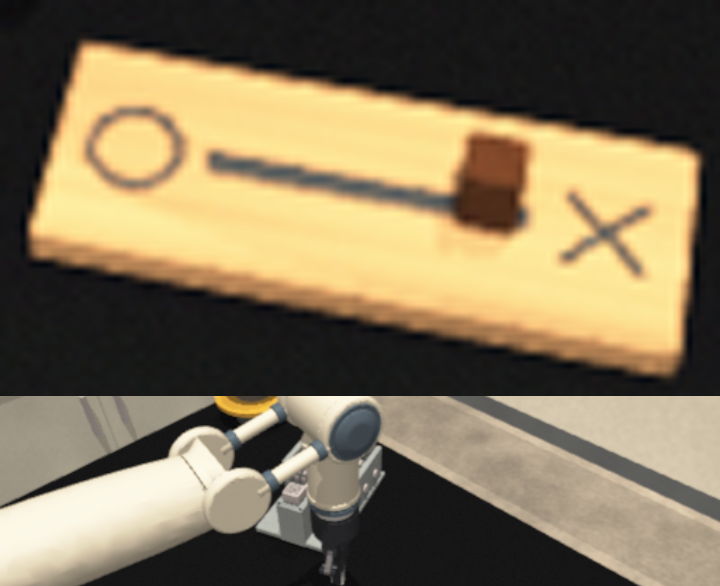

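The marker top is now at about (497,163), roughly 51 mm towards the cross. That puts it at about -45 mm, on the cross stop, and the robot is clear of everything.

```bash
python3 -c "
from bench import ctrl
print(ctrl.hand_in())"
```

```text
the job is handed in; nothing more can be done
None
```

The latch did not release at about 14 N, so it is faulty; I let go, slid the marker to the cross end stop, and handed the job in at about 37 s of the 51 s limit.

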